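Clamp the packed food carrier shut

TASK

The food carrier on the worktop is packed and ready to go: swing its lid down onto the rubber seal, hook the loop of the front draw latch over the keeper on the lid, so that its bar sits behind the keeper's lip, and then press the lever down past centre until it lies home against the front and the lid is drawn tight. Work gently, by feel: never bear hard on the lid or the lever, do not shove the carrier about, and leave the mug and the two jars beside it alone.

Things in the scene. Friction and masses are not known exactly. Their poses are not given: they have to be found in the camera images.
- carrier: Cream enamel food carrier, 170 deep (x) x 230 wide (y), 101 mm high with the lid clamped; loose, about 4 kg, rests by friction. Origin: centre of its underside; +x from the latch side to the lid hinge, z up. The latch is in the middle of the front (x = -85 mm): lever pin along y at x -107.5, z 72; lid hinge line along y at x +89, z 87.
- lid (a joint): Lid angle, rad: 0 = clamped flat, grows as it opens. A stiff hinge holds it where it is left (about 1 N at the front edge pushes it down). The plate is 14 mm thick, 234 wide. It meets the rubber seal at about 0.034 (front edge 6 mm proud); from there the seal resists like a spring, about 18 N per mm at the front edge: only the latch can draw it down to 0.
- lid_edge (a point): Middle of the lid's top front edge, 174 mm from the hinge line (14 mm above it with the lid flat). Either side of the keeper the lid's top is plain and may be pressed.
- keeper (a point): Steel keeper on the lid's front edge, 22 mm wide in y: centre of the floor of its upward-open channel, which runs along y and is 8 mm from rear step to front lip; the lip stands 7 mm above the floor, the step 5. Axes as the lid's (x to the hinge). Lid flat: x -106, z 96 in the carrier's frame; it swings with the lid.
- loop_bar (a point): Centre of the loop's cross bar, round, 4 mm thick, along the carrier's y. Round rivet heads 9 mm across end it, 42 mm over the heads, to be pinched along y; the loop turns (and slips a little) between the fingers. Two flat straps, outer faces 35 apart, run from the bar to the loop's pin on the lever, 41 mm away. Hooked: 2 mm above the keeper's point.
- loop (a joint): Angle of the loop on the lever, rad: loop - lever + 0.1 is the loop's lean from straight up, positive away from the lid. Its pin lies 15 mm from the lever pin, 0.24 rad wallward of the lever's line. Light friction holds it where it is left.
- lever (a joint): Lever angle about its pin, rad: 0 = home, straight down along the front; pi/2 = straight out; up to 2.6. Friction (under 1 N at the tip) holds it; it follows when the loop is carried (about 2.2 as the bar passes the lip). With the loop hooked it stands near 1.4; pressing takes up to about 9 N square to the tip (worst near 0.95), passes centre near 0.2, then snaps home by itself onto a hard stop.
- lever_tip (a point): Middle of the lever's tip. The steel lever is 22 mm wide, 3 thick, straight for 28 from its pin, then a 20 mm finger tab turned 35 degrees outward, ending in a 5 mm bead. Home: x -119, z 28 in the carrier's frame. The tab can be pressed from above all the way; a wide gripper leans out a little there, clear of the keeper above (lip top at z 103).
- grey_mug: Bystander: stoneware mug in white, grey and black, 78 x 108 x 74 mm. Origin under its body.
- wood_lid_jar: Bystander: glass jar with a wooden lid, 69 mm across, 98 high. Origin: centre of its underside.
- small_jar: Bystander: small glass jar with a grey lid, 50 mm across, 80 high. Origin: centre of its underside.

How it is judged:
By the outcome, as a careful person would: the job done as asked, in the order asked, and still so for the second after the job is handed in, with the robot touching nothing.
It also fails if it takes over 67 s, if anything falls off the work surface, if the arm or the gripper's body presses on something with over 40 N, if the wrist force passes 120 N, or if a joint passes its speed limit or range.

ROBOT

A 6-joint arm with a two-finger parallel gripper is mounted at the origin on a cart in front of the work surface, level with it; the furniture and walls round the work are solid. World frame = base frame: x ahead of the robot, y to its left, z up, the work surface at z = 0. Lengths are in m, angles in rad, forces in N, time in s.
With the tool pointing down it reaches from about 0.35 to 0.85 m from the base axis. Payload 8.1 kg.
Tool frame: the origin (TCP) lies at the very end of the fingers, on their centre line; the grasp point (between the pads) lies robot.grip_point_offset behind it (robot.grip_point_offset is the distance from the TCP to the grasp point, in m); z points along the fingers, y is the line along which they close (so a half turn about z gives the same grasp; the last joint's range is limited). The gripper opens to 93 mm and grips with 3 to 60 N. Pads are 15 mm wide; open, the fingers measure 128 mm over their backs; the gripper's body (75 mm by 188 mm) begins 65 mm behind the grasp point.
Start: joints at [-1.221, 0.13, 1.488, -0, 1.523, -0.085], TCP at [0.253, -0.544, 0.219] pointing down, gripper open.
Joint ranges: [-2.96, 2.96], [-0.89, 2.26], [0.02, 2.5], [-1.34, 4.48], [0, 2.73], [-2.66, 2.66]. Speed limits (rad/s): [2.39, 2.39, 2.79, 3.14, 3.14, 3.14].

INTERFACE

Orientations are given as a rotation vector (axis times angle).
In Python, from plant import robot, eyes gives the robot as it stands. The module is installed in compiled form; this text tells all that it offers.
- The arm moves only by the tool apply_moves, never from a script. Its argument "steps" is one flat list of numbers, 7 for each row, row after row: the shift along the tool's x, y, z in units of 30 mm (1.0 is 30 mm), then the turn, a rotation vector about the tool's x, y, z in units of 6 degrees (1.0 is 6 degrees), then the opening in per cent of the stroke, from 0 (shut) to 100 (fully open). In form: [dx, dy, dz, ax, ay, az, fingers, dx, dy, dz, ax, ay, az, fingers, ...]. A call has 1 to 12 rows; each row shifts and turns the commanded pose from where the row before left it, along the tool's axes as they then stand; what a row does not reach is not made up. A row lasts 1/12 s, in which the tool goes at most 41.7 mm and 7.16 degrees, less where a joint would pass 70% of its speed; a pose out of reach is approached as far as the arm can. A call is refused whole if a number of a shift passes 1 or a number of a turn 1, either way. A call with a gripper value outside its range is refused whole. The fingers move at their own pace and stop on an object; "grip_force" is the grip in N (left out, the last holds). Time passes only in rows, so rows that do not move let the fingers close. It gives the time, the measured TCP pose, the force, the opening and the grip force at its end, in the units of the state.
- robot.read_state(): the state, without advancing time (a new reading comes with each control period).
- eyes.read_camera(name): name is "side" or "top" or "wrist"; returns the picture (480x640x3 uint8, red, green, blue); there is no depth.
- eyes.calibration(name): a dict with "K" (3x3 intrinsics, pixels), "R" (3x3) and "t" (3): a world point X has camera coordinates R X + t. Camera axes: x right, y down, z forward; pixel columns grow to the right and rows downward; lengths in m; the calibration is good to about 2 mm. A picture is of the moment at which its call begins: read the wrist's pose just before it. calibration takes no time and is no camera call; for the wrist camera it gives the pose at the moment of the call.
- robot.close_job(): hands the job in; it is judged then, once.
Trained networks look in the newest picture that a camera, given by its name, has taken for a name from the list of things; names that differ only in an ending like _2 or _b are one class to them, and where a whole thing is asked for, a point or a joint stands for the part that bears it (a point fixed in the world has none). Each returns a list of dicts, best first, with "conf" (0 to 1); they miss things now and then, are a little off and sometimes report something else, mostly with a low value. They report only what shows in the picture. A call takes as long as a camera call.
- eyes.search_frame(camera, thing): "rect" ([left, top, width, height] in pixels, round what is visible of it).
- eyes.place_of(camera, thing): "xy" ([column, row] in pixels: a listed point, or the origin of a listed thing).
The state is a dict: "t": time; "q": joint angles; "dq": joint speeds; "joint_torque": joint torques, N m; "tool_pos": TCP position; "orientation": TCP orientation; "force": force on the tool from outside, world axes, zero at the start; "wrist_torque": the same for the moment, N m; "opening": finger opening in m; "gripper_force": force on a finger pad.
Only numpy, scipy, OpenCV 4.12 (cv2) and the standard library are available. Lean on these libraries where they do the work, as an engineer would, in place of code of your own. Each camera call takes 0.05 s, during which the arm holds its last target. There are 200 camera calls.

## Working session

There is one attempt and no reset: what is moved stays moved. The work goes in short steps, Python scripts to look and compute and a tool call to move; the robot and the scene stay as the last step left them, time stands still between calls to the robot, and variables do not carry over. Pictures are saved under pics/ and viewed, at most 14 in all, crops included, and the job is handed in when it is done.

Besides the shell and the picture viewer there is one more tool, called after "Request:" as name(argument=value, ...) on one line, values as JSON. apply_moves: Moves the arm, as the interface text tells. Its arguments: {"type":"object","properties":{"steps":{"type":"array"},"grip_force":{"type":"number"}},"required":["steps"]}

```bash
mkdir -p pics; ls
cat > h.py <<'E'
import numpy as np, cv2
from plant import robot, eyes
from scipy.spatial.transform import Rotation as Rn
def ray(cam,uv):
    c=eyes.calibration(cam);K,R,t=map(np.array,(c["K"],c["R"],c["t"]))
    d=R.T@np.linalg.inv(K)@np.array([uv[0],uv[1],1.]);o=-R.T@t
    return o,d/np.linalg.norm(d)
def proj(cam,X):
    c=eyes.calibration(cam);K,R,t=map(np.array,(c["K"],c["R"],c["t"]))
    p=K@(R@np.array(X,float)+t);return p[:2]/p[2]
def tri(obs):
    A=np.zeros((3,3));b=np.zeros(3)
    for cam,uv in obs:
        o,d=ray(cam,uv);P=np.eye(3)-np.outer(d,d);A+=P;b+=P@o
    X=np.linalg.solve(A,b)
    return X,[np.round(proj(c,X)-uv,1) for c,uv in obs]
def snap(cam,name=None):
    im=eyes.read_camera(cam)
    if name: cv2.imwrite(f"pics/{name}.png",im[:,:,::-1])
    return im
E
cat > a.py <<'E'
from h import *
s=robot.read_state();print({k:np.round(v,3) for k,v in s.items()},robot.grip_point_offset)
for c in("side","top"):
    snap(c,c+"0")
    k=eyes.calibration(c);print(c,np.round(-np.array(k["R"]).T@np.array(k["t"]),3))
    for n in("carrier","lid_edge","keeper","loop_bar","lever_tip","grey_mug","wood_lid_jar","small_jar"):
        r=eyes.place_of(c,n);print(n,[(np.round(x["xy"],1),round(x["conf"],2)) for x in r[:2]])
E
python3 a.py; python3 -c "
import cv2,numpy as np
cv2.imwrite('pics/both.png',cv2.resize(np.vstack([cv2.imread('pics/side0.png'),cv2.imread('pics/top0.png')]),None,fx=.6,fy=.6))"
```

```text
pics
{'t': np.float64(0.0), 'q': array([-1.221,  0.131,  1.489, -0.   ,  1.523, -0.085]), 'dq': array([-0.002,  0.   , -0.   ,  0.   , -0.   , -0.   ]), 'joint_torque': array([-1.0000e-03, -5.5986e+01, -4.9176e+01,  7.6000e-02,  3.5000e-02,
       -0.0000e+00]), 'tool_pos': array([ 0.253, -0.544,  0.218]), 'orientation': array([-3.066, -0.677,  0.   ]), 'force': array([-0.978, -0.114,  0.602]), 'wrist_torque': array([ 0.031, -0.002,  0.04 ]), 'gripper_force': np.float64(0.0), 'opening': np.float64(0.093)} 0.0188
side [ 0.565 -0.412  0.648]
carrier [(array([359. , 376.6]), 0.61), (array([305.4, 292.1]), 0.57)]
lid_edge [(array([255. , 223.4]), 0.95)]
keeper [(array([244.1, 225.2]), 0.93)]
loop_bar [(array([207.3, 254.2]), 0.63)]
lever_tip [(array([213.3, 256.5]), 0.78)]
grey_mug []
wood_lid_jar [(array([303. , 384.2]), 0.62)]
small_jar [(array([357.9, 376.7]), 0.97)]
top [0.474 0.203 0.951]
carrier [(array([338.5, 269.1]), 0.61)]
lid_edge [(array([340.8, 297.9]), 0.72), (array([233.4, 281.5]), 0.44)]
keeper [(array([340.7, 309. ]), 0.63)]
loop_bar [(array([340.3, 346.2]), 0.55), (array([341.4, 297.9]), 0.33)]
lever_tip [(array([336.9, 345.2]), 0.91)]
grey_mug [(array([233.1, 282.8]), 0.86)]
wood_lid_jar [(array([429.6, 281.4]), 0.55)]
small_jar [(array([430.4, 282.5]), 0.75), (array([429.9, 242.4]), 0.74)]
```

View pics/side0.png

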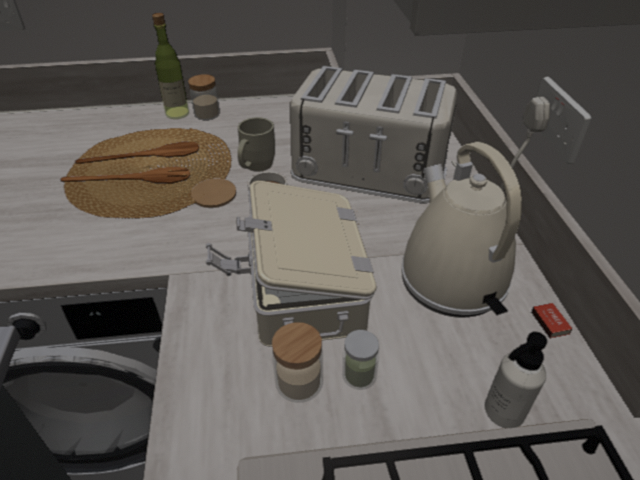

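View pics/top0.png

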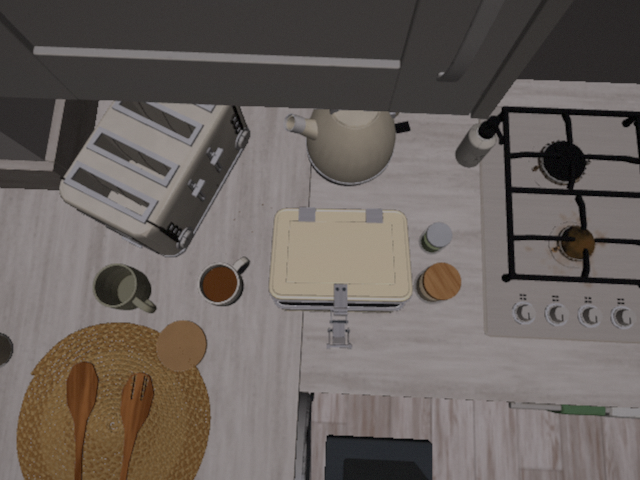

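The side view shows the carrier with its lid part open. The keeper is at (244,225) and the lever and loop stick out to about (207,252). The two jars are to the right of the carrier and a mug is to its left. The top view shows the latch at (340,310–345). Next I triangulate the points.

```bash
cat > b.py <<'E'
from h import *
for n,a,b in(("lid_edge",(255,223.4),(340.8,297.9)),("keeper",(244.1,225.2),(340.7,309)),("lever_tip",(213.3,256.5),(336.9,345.2)),("bar",(207.3,254.2),(340.3,346.2)),("hingeL",(347,213),(307,213)),("hingeR",(362,265),(374,214))):
    print(n,*[np.round(x,3) for x in tri([("side",a),("top",b)])])
def plane(c,uv,z):
    o,d=ray(c,uv);return np.round(o+d*(z-o[2])/d[2],3)
print(plane("top",(430,242),0),plane("top",(430,282),0),plane("top",(233,283),0),plane("side",(303,384),0),plane("side",(358,377),0))
E
python3 b.py
python3 -c "
import cv2
a=cv2.imread('pics/side0.png')[170:350,190:390];b=cv2.imread('pics/top0.png')[200:360,260:460]
import numpy as np
cv2.imwrite('pics/c0.png',np.hstack([cv2.resize(a[:160],None,fx=4,fy=4,interpolation=2)[:, :400],cv2.resize(b,None,fx=4,fy=4,interpolation=2)[:, 200:600]])[:600])"
```

```text
lid_edge [0.548 0.177 0.156] [[ 0.4 -0.1]
 [ 0.   0.4]]
keeper [0.531 0.176 0.154] [[-0.  0.]
 [-0. -0.]]
lever_tip [0.476 0.179 0.093] [[-1.2  0.2]
 [-0.1 -1.1]]
bar [0.471 0.173 0.105] [[ 0.8 -0.1]
 [ 0.1  0.7]]
hingeL [0.7   0.241 0.109] [[ 0.4 -0.1]
 [-0.   0.4]]
hingeR [0.704 0.121 0.105] [[ 1.2 -0.4]
 [-0.   1.1]]
[ 0.682 -0.001  0.   ] [ 0.602 -0.001  0.   ] [0.582 0.383 0.   ] [ 0.598 -0.004  0.   ] [ 0.678 -0.002  0.   ]
```

View pics/c0.png

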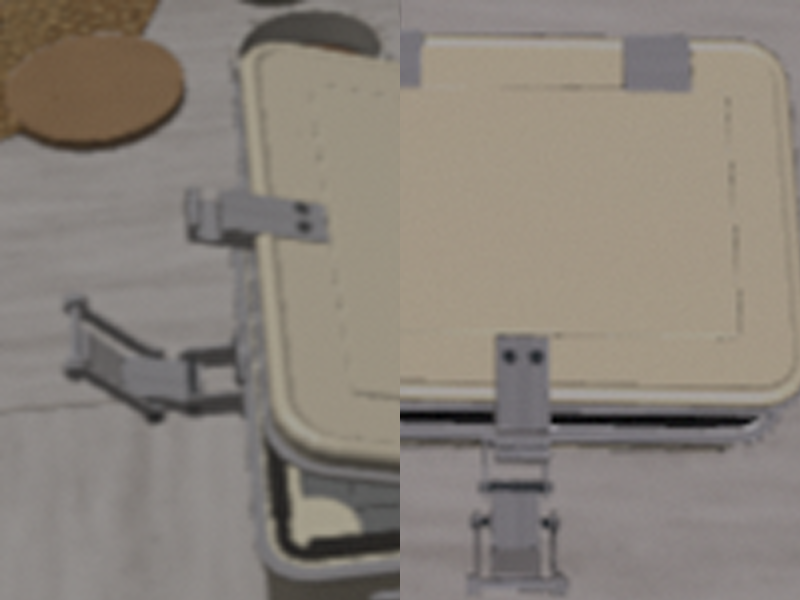

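Request:
apply_moves(steps=[0,0,-0.3,0,0,0.83,100,0,0,-0.3,0,0,0.83,100,0,0,-0.3,0,0,0.83,100,0,0,-0.2,0,0,0.83,100,0,0,0,0,0,0.83,100,0.43,-1,0,0,0,0,100,0.43,-1,0,0,0,0,100,0.43,-1,0,0,0,0,100,0.43,-1,0,0,0,0,100,0.43,-1,0,0,0,0,100,0.43,-1,0,0,0,0,100,0.43,-1,0,0,0,0,100])

```text
t: 1.9
tool_pos: [0.3433, -0.3327, 0.2517]
orientation: [3.141, -0.0, 0.0]
force: [0.3, 0.2, -0.4]
opening: 0.0927
gripper_force: 0.0
```

Request:
apply_moves(steps=[0.43,-1,0,0,0,0,100,0.43,-1,0,0,0,0,100,0.43,-1,0,0,0,0,100,0.43,-1,0,0,0,0,100,0.43,-1,0,0,0,0,100,0.43,-1,0,0,0,0,100,0.43,-1,0,0,0,0,100,0.43,-1,0,0,0,0,100,0.43,-1,0,0,0,0,100,0.43,-1,0,0,0,0,100,0.43,-1,0,0,0,0,100,0.43,-1,0,0,0,0,100])

```text
t: 2.9
tool_pos: [0.4982, 0.0276, 0.2519]
orientation: [3.142, 0.001, 0.001]
force: [0.2, 0.3, -0.3]
opening: 0.0926
gripper_force: 0.0
```

Request:
apply_moves(steps=[0,-1,0,0,0,0,100,0,-1,0,0,0,0,100,0,-1,0,0,0,0,100,0,-1,0,0,0,0,100,0,-0.9,0,0,0,0,100,0,0,0,0,0,0,100])

```text
t: 3.4
tool_pos: [0.4971, 0.1771, 0.2516]
orientation: [-3.14, -0.006, 0.0]
force: [-0.3, -0.4, -0.0]
opening: 0.0928
gripper_force: 0.0
```

```bash
cat > c.py <<'E'
from h import *
import sys
s=robot.read_state();print(np.round(s["tool_pos"],4),s["t"])
obs={}
nm=sys.argv[1]
for c in("wrist","side","top"):
    snap(c,c+nm)
    if c=="wrist": k=eyes.calibration(c);print(c,np.round(-np.array(k["R"]).T@np.array(k["t"]),3))
    for n in sys.argv[2:]:
        r=eyes.place_of(c,n);print(c,n,[(np.round(x["xy"],1),round(x["conf"],2)) for x in r[:2]])
        if r and r[0]["conf"]>.4: obs.setdefault(n,[]).append((c,r[0]["xy"]))
for n,o in obs.items():
    if len(o)>1: print(n,*[np.round(x,4) for x in tri(o)])
E
python3 c.py 1 keeper lid_edge loop_bar lever_tip carrier
```

```text
[0.4971 0.1771 0.2516] 3.4
wrist [0.572 0.176 0.418]
wrist keeper [(array([318.4, 197.2]), 0.79), (array([325.6, 161.3]), 0.68)]
wrist lid_edge [(array([130.6, 117.5]), 0.71), (array([326.4, 249. ]), 0.68)]
wrist loop_bar [(array([326.7, 248.5]), 0.87), (array([322.6, 242.4]), 0.54)]
wrist lever_tip [(array([324.3, 242.7]), 0.71), (array([499.8,  22.9]), 0.38)]
wrist carrier [(array([321.5,  85.2]), 0.78)]
side keeper [(array([240.2, 224.4]), 0.64)]
side lid_edge [(array([256.9, 223.8]), 0.91)]
side loop_bar [(array([207.5, 252. ]), 0.53)]
side lever_tip [(array([211.3, 254.7]), 0.97)]
side carrier [(array([307.8, 293.6]), 0.56)]
top keeper []
top lid_edge []
top loop_bar []
top lever_tip []
top carrier []
keeper [0.5269 0.1762 0.1563] [[-0.1  1.9]
 [ 0.9  0.1]]
lid_edge [ 0.5671  0.386  -0.0171] [[ 5.4 20.4]
 [10.9 -2.3]]
loop_bar [0.4735 0.1695 0.1118] [[-0.3  2.5]
 [ 1.4  0.3]]
lever_tip [0.4773 0.1715 0.104 ] [[-0.2  1.5]
 [ 0.8  0.2]]
carrier [ 0.6237  0.1741 -0.0076] [[-0.  -1.1]
 [-0.6  0.1]]
```

View pics/wrist1.png

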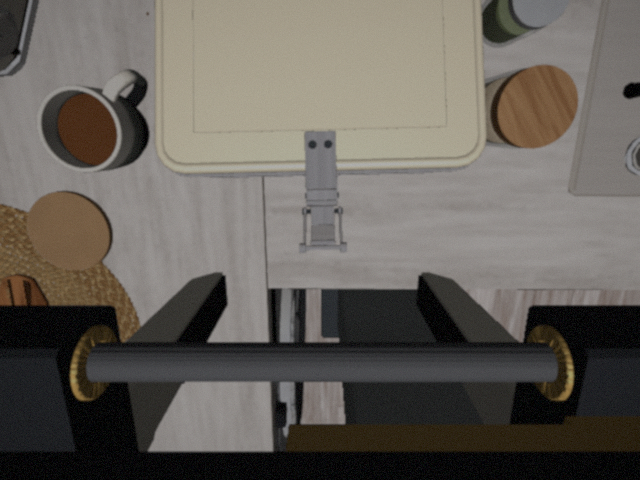

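The wrist view shows the lid square to the view. The keeper is at (320,197) and the loop bar runs from (303,247) to (344,247). The mug and the jars are clear on either side. Next I press the lid with the open fingers straddling the keeper.

Request:
apply_moves(steps=[1,0,0,0,0,0,100,1,0.05,0.8,0,0,0,100,0.15,0,1,0,0,0,0,100,0,0,0.7,0,0,0,100])

```text
invalid input
```

Request:
apply_moves(steps=[1,0,0,0,0,0,100,1,0.05,0.8,0,0,0,100,0.15,0,1,0,0,0,100,0,0,0.7,0,0,0,100])

```text
t: 4.63
tool_pos: [0.5631, 0.171, 0.1741]
orientation: [3.141, -0.001, -0.002]
force: [-0.9, 0.9, -1.6]
opening: 0.0931
gripper_force: 0.0
```

Request:
apply_moves(steps=[0,0,0.4,0,0,0,100,0,0,0.3,0,0,0,100,0,0,0.3,0,0,0,100,0,0,0.2,0,0,0,100,0,0,0.2,0,0,0,100,0,0,0.2,0,0,0,100,0,0,0.1,0,0,0,100])

```text
t: 5.22
tool_pos: [0.5623, 0.1715, 0.1256]
orientation: [-3.141, -0.001, -0.001]
force: [-0.3, 0.1, 1.5]
opening: 0.0933
gripper_force: 0.6
```

Request:
apply_moves(steps=[0,0,0.1,0,0,0,100,0,0,0.1,0,0,0,100,0,0,0.1,0,0,0,100,0,0,0.1,0,0,0,100,0,0,0.05,0,0,0,100,0,0,0.05,0,0,0,100])

```text
t: 5.72
tool_pos: [0.5622, 0.1714, 0.1104]
orientation: [3.142, 0.0, -0.0]
force: [-1.3, -0.6, 1.5]
opening: 0.0928
gripper_force: 0.6
```

Request:
apply_moves(steps=[0,0,0.03,0,0,0,100,0,0,0.03,0,0,0,100,0,0,0,0,0,0,100])

```text
t: 5.97
tool_pos: [0.5622, 0.1714, 0.1087]
orientation: [3.142, 0.0, -0.0]
force: [-0.4, -1.1, 0.2]
opening: 0.0927
gripper_force: 0.1
```

Request:
apply_moves(steps=[0,0,0.03,0,0,0,100,0,0,0.03,0,0,0,100,0,0,0,0,0,0,100])

```text
t: 6.22
tool_pos: [0.5622, 0.1714, 0.1069]
orientation: [-3.142, -0.0, -0.0]
force: [-0.0, 0.4, 0.4]
opening: 0.093
gripper_force: 0.3
```

Request:
apply_moves(steps=[0,0,0.02,0,0,0,100,0,0,0,0,0,0,100])

```text
t: 6.38
tool_pos: [0.5623, 0.1714, 0.1065]
orientation: [-3.142, -0.0, -0.0]
force: [-0.2, 0.2, 1.2]
opening: 0.093
gripper_force: 0.5
```

Request:
apply_moves(steps=[0,0,0.02,0,0,0,100,0,0,0,0,0,0,100])

```text
t: 6.55
tool_pos: [0.5623, 0.1714, 0.1062]
orientation: [-3.142, -0.0, -0.0]
force: [-2.2, -0.3, 3.5]
opening: 0.0931
gripper_force: 1.8
```

Request:
apply_moves(steps=[0,0,0.02,0,0,0,100,0,0,0,0,0,0,100])

```text
t: 6.72
tool_pos: [0.5623, 0.1714, 0.106]
orientation: [3.142, 0.0, 0.0]
force: [-4.1, -1.3, 7.4]
opening: 0.0931
gripper_force: 3.4
```

Request:
apply_moves(steps=[0,0,-0.3,0,0,0,100,0,0,-1,0,0,0,80,-0.6,0,-1,0,0,0,70,-1,0,-1,0,0,0,70,-1,0,0,0,0,0,70,-1,0,0,0,0,0,70,0,0,0,0,0,0,70])

```text
t: 7.3
tool_pos: [0.4507, 0.1715, 0.2038]
orientation: [-3.141, -0.002, 0.003]
force: [-0.7, -0.5, 0.4]
opening: 0.0658
gripper_force: 0.0
```

```bash
python3 c.py 2 keeper loop_bar lever_tip lid_edge;  python3 -c "
import cv2,numpy as np
a=cv2.imread('pics/side2.png')[190:310,190:290];b=cv2.imread('pics/wrist2.png')[140:340,220:420]
cv2.imwrite('pics/c2.png',np.hstack([cv2.resize(a,(400,480),interpolation=2),cv2.resize(b,(400,400),interpolation=2)[:400] if 0 else cv2.resize(b,(400,480),interpolation=2)]))"
```

```text
[0.4507 0.1715 0.2038] 7.3
wrist [0.527 0.172 0.37 ]
wrist keeper [(array([311. , 143.6]), 0.59)]
wrist loop_bar [(array([315.5, 208.7]), 0.64)]
wrist lever_tip [(array([315.5, 199.6]), 0.6)]
wrist lid_edge []
side keeper [(array([236.3, 252. ]), 0.87)]
side loop_bar [(array([210.2, 254. ]), 0.76)]
side lever_tip [(array([210.6, 255.8]), 0.96)]
side lid_edge []
top keeper [(array([342.1, 319.4]), 0.75)]
top loop_bar []
top lever_tip []
top lid_edge [(array([334.6, 307.7]), 0.89)]
keeper [0.518  0.1754 0.1027] [[ 6.3  6.6]
 [ 2.4 -0.4]
 [-2.3 -0.6]]
loop_bar [0.4746 0.1768 0.1011] [[-0.   1.2]
 [ 0.6  0. ]]
lever_tip [0.4777 0.1769 0.0966] [[-0.   5.1]
 [ 2.5  0.1]]
```

View pics/c2.png

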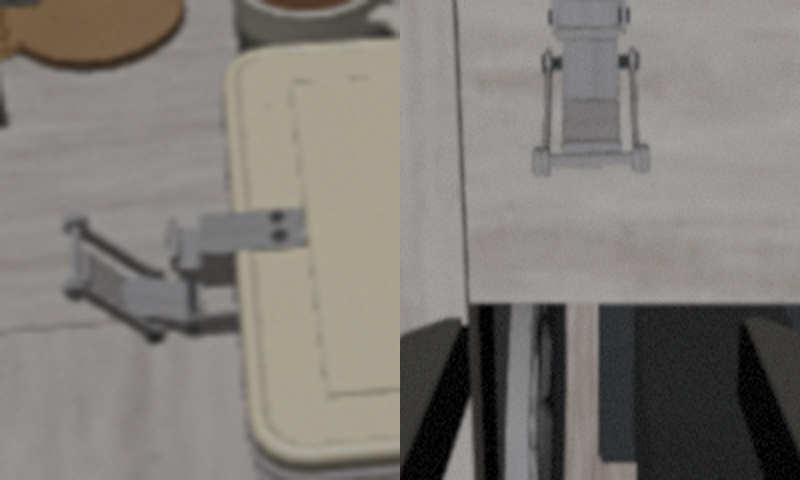

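The crops show the lid down. The loop bar's rivets are at about (209,245) and (209,263) in the side view, centred at (317,207) in the wrist view, which puts the bar near (0.474, 0.176, 0.102). I'll pinch it there.

Request:
apply_moves(steps=[0.38,-0.13,0.8,0,0,0,68,0.38,0,0.8,0,0,0,68,0,0,0.8,0,0,0,68,0,0,0.7,0,0,0,68,0,0,0.5,0,0,0,68,0,0,0.2,0,0,0,68,0,0,0,0,0,0,68])

```text
t: 8.63
tool_pos: [0.4762, 0.1749, 0.0879]
orientation: [3.141, 0.0, -0.005]
force: [0.2, -0.1, -0.3]
opening: 0.0631
gripper_force: 0.0
```

Request:
apply_moves(steps=[0,0,0,0,0,0,55,0,0,0,0,0,0,48,0,0,0,0,0,0,42,0,0,0,0,0,0,38,0,0,0,0,0,0,38,0,0,0,0,0,0,38], grip_force=8)

```text
t: 9.13
tool_pos: [0.4778, 0.1759, 0.0904]
orientation: [-3.14, -0.001, -0.001]
force: [-0.6, 4.5, 0.8]
opening: 0.0421
gripper_force: 8.0
```

```bash
python3 c.py 3 keeper loop_bar lever_tip;  python3 -c "
import cv2,numpy as np
a=cv2.imread('pics/side3.png')[190:310,180:280];b=cv2.imread('pics/wrist3.png')
cv2.imwrite('pics/c3.png',np.hstack([cv2.resize(a,(400,480),interpolation=2),b[:,120:520]]))"
```

```text
[0.4778 0.1759 0.0904] 9.1333
wrist [0.552 0.177 0.256]
wrist keeper [(array([318. , 221.1]), 0.82)]
wrist loop_bar [(array([322.1, 313.1]), 0.66), (array([320.7, 301. ]), 0.4)]
wrist lever_tip [(array([321.5, 300.2]), 0.61)]
side keeper [(array([238.9, 249.3]), 0.67)]
side loop_bar []
side lever_tip [(array([212.9, 257.2]), 0.52)]
top keeper []
top loop_bar []
top lever_tip []
keeper [0.5176 0.1781 0.1052] [[ 0.3 -2.3]
 [-0.6 -0.1]]
lever_tip [0.4763 0.1765 0.0949] [[ 0.5 -1.8]
 [-0.5 -0.2]]
```

View pics/c3.png

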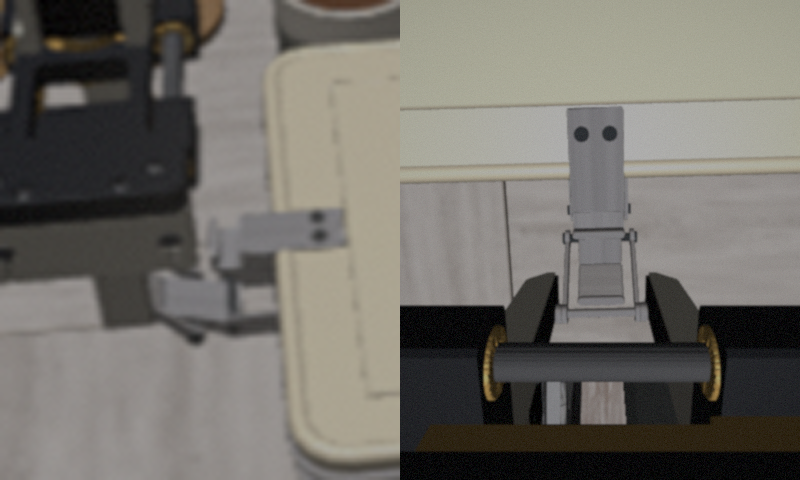

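The bar is pinched, with the opening at 42 mm and its heads at about (557,312) and (647,312) in the right-hand crop. I'll work out the bar's offset from the TCP.

Run:
```python
from h import *
for v in(311,313):
  o,d=ray("wrist",(322,v))
  for z in(.098,.101,.104): print(v,np.round(o+d*(z-o[2])/d[2],4))
o,d=ray("wrist",(320,221))
print(np.round(o+d*(.103-o[2])/d[2],4))
# front of lip edge & lid front edge
for v,z in((232,.11),(212,.108),(180,.107)):
  o,d=ray("wrist",(320,v));print(v,np.round(o+d*(z-o[2])/d[2],4))
```

```text
311 [0.4713 0.1765 0.098 ]
311 [0.4728 0.1765 0.101 ]
311 [0.4744 0.1765 0.104 ]
313 [0.4703 0.1765 0.098 ]
313 [0.4718 0.1765 0.101 ]
313 [0.4734 0.1765 0.104 ]
[0.5161 0.1774 0.103 ]
232 [0.5131 0.1774 0.11  ]
212 [0.5211 0.1774 0.108 ]
180 [0.534  0.1774 0.107 ]
```

Request:
apply_moves(steps=[0.12,0,-0.14,0,0,0,38,0.13,0,-0.13,0,0,0,38,0.2,0,-0.1,0,0,0,38,0.2,0,-0.1,0,0,0,38,0.18,0,-0.05,0,0,0,38,0.18,0,-0.05,0,0,0,38,0,0,0,0,0,0,38])

```text
t: 10.32
tool_pos: [0.5084, 0.1764, 0.1068]
orientation: [-3.14, -0.001, -0.0]
force: [-0.5, 8.2, -0.6]
opening: 0.0418
gripper_force: 8.0
```

```bash
python3 c.py 4 keeper loop_bar lever_tip;  python3 -c "
import cv2,numpy as np
a=cv2.imread('pics/side4.png')[190:310,180:280];b=cv2.imread('pics/wrist4.png')[140:340,220:420]
cv2.imwrite('pics/c4.png',np.hstack([cv2.resize(a,(400,480),interpolation=2),cv2.resize(b,(400,480),interpolation=2)]))"
```

```text
[0.5084 0.1764 0.1068] 10.3167
wrist [0.583 0.177 0.273]
wrist keeper [(array([319.5, 269.7]), 0.61)]
wrist loop_bar [(array([322.1, 317.2]), 0.79), (array([317.4,  73.7]), 0.66)]
wrist lever_tip [(array([323.2, 334.4]), 0.64)]
side keeper [(array([237.7, 250.5]), 0.98)]
side loop_bar []
side lever_tip [(array([216.4, 247.6]), 0.73)]
top keeper []
top loop_bar []
top lever_tip []
keeper [0.5169 0.1784 0.102 ] [[-0.3  1.1]
 [ 0.3  0.1]]
lever_tip [0.4861 0.1768 0.1123] [[-1.   3.1]
 [ 0.9  0.5]]
```

View pics/c4.png

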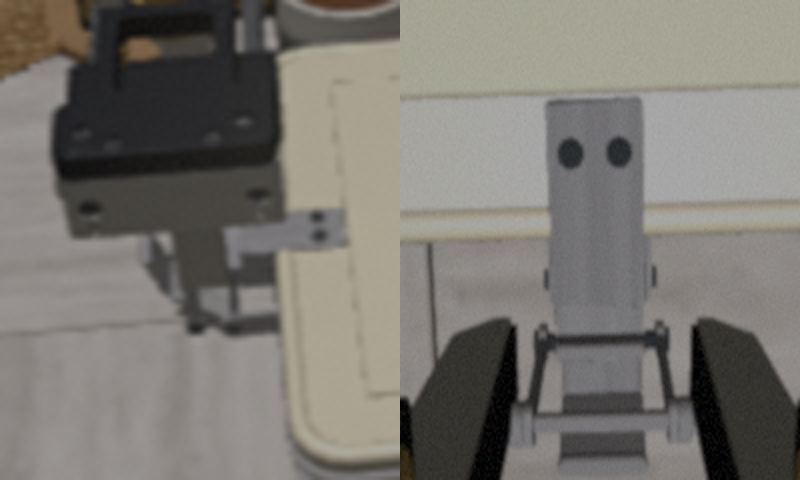

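The view shows the bar held at about (321,316), with the loop nearly upright in front of the keeper lip and above it. I'll carry it over the lip, easing +y to relieve the side load.

Request:
apply_moves(steps=[0,-0.04,0,0,0,0,38,0.17,0,0.02,0,0,0,38,0.17,0,0.02,0,0,0,38,0.16,0,0.02,0,0,0,38,0,0,0,0,0,0,38])

```text
t: 11.33
tool_pos: [0.5235, 0.1769, 0.1045]
orientation: [-3.141, -0.0, 0.0]
force: [-1.1, 5.7, 0.1]
opening: 0.0419
gripper_force: 8.0
```

```bash
python3 c.py 5 keeper loop_bar lever_tip;  python3 -c "
import cv2,numpy as np
a=cv2.imread('pics/side5.png')[190:310,180:280];b=cv2.imread('pics/wrist5.png')[180:380,220:420]
cv2.imwrite('pics/c5.png',np.hstack([cv2.resize(a,(400,480),interpolation=2),cv2.resize(b,(400,480),interpolation=2)]))"
```

```text
[0.5235 0.1769 0.1045] 11.3333
wrist [0.598 0.178 0.271]
wrist keeper [(array([320.4, 298.3]), 0.88)]
wrist loop_bar [(array([321.6, 316.9]), 0.82)]
wrist lever_tip []
side keeper [(array([237.5, 250.5]), 0.81)]
side loop_bar [(array([235.9, 240.2]), 0.63)]
side lever_tip [(array([220.3, 250. ]), 0.81)]
top keeper []
top loop_bar []
top lever_tip []
keeper [0.517  0.1786 0.1013] [[-0.7  2.1]
 [ 0.6  0.3]]
loop_bar [0.5173 0.1783 0.1228] [[-1.3  3.9]
 [ 1.   0.6]]
```

View pics/c5.png

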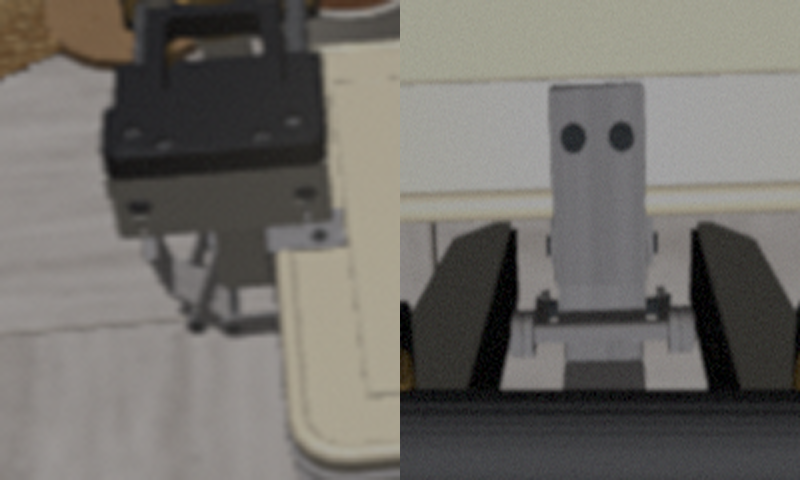

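The bar is at about (321,317), above and just behind the keeper lip, so I'll lower it by feel.

Request:
apply_moves(steps=[0,-0.02,0.1,0,0,0,38,0,0,0.1,0,0,0,38,0,0,0,0,0,0,38])

```text
t: 12.18
tool_pos: [0.5231, 0.1771, 0.0986]
orientation: [-3.141, -0.0, -0.0]
force: [-0.7, 4.5, 2.3]
opening: 0.0419
gripper_force: 8.0
```

Request:
apply_moves(steps=[0,0,0.06,0,0,0,38,0,0,0.06,0,0,0,38,0,0,0,0,0,0,38])

```text
t: 12.43
tool_pos: [0.5229, 0.1771, 0.0951]
orientation: [-3.141, -0.0, -0.0]
force: [0.4, 4.3, 1.0]
opening: 0.042
gripper_force: 8.0
```

Request:
apply_moves(steps=[0,0,0.05,0,0,0,38,0,0,0.04,0,0,0,38,0,0,0,0,0,0,38])

```text
t: 12.68
tool_pos: [0.5228, 0.1771, 0.0925]
orientation: [-3.142, -0.0, -0.0]
force: [1.4, 4.4, 2.5]
opening: 0.0418
gripper_force: 8.0
```

```bash
python3 c.py 6 keeper loop_bar lever_tip;  python3 -c "
import cv2,numpy as np
a=cv2.imread('pics/side6.png')[190:310,180:280];b=cv2.imread('pics/wrist6.png')[230:380,245:395]
cv2.imwrite('pics/c6.png',np.hstack([cv2.resize(a,(400,480),interpolation=2),cv2.resize(b,(400,480),interpolation=2)]))"
```

```text
[0.5228 0.1771 0.0925] 12.6833
wrist [0.597 0.178 0.259]
wrist keeper [(array([323. , 313.6]), 0.87)]
wrist loop_bar [(array([322.4, 319.3]), 0.96)]
wrist lever_tip []
side keeper [(array([238.1, 251.4]), 0.63)]
side loop_bar [(array([230.7, 248.3]), 0.56)]
side lever_tip [(array([209.7, 264.3]), 0.85)]
top keeper []
top loop_bar [(array([338.8, 348.3]), 0.19)]
top lever_tip [(array([338.6, 345.8]), 0.52)]
keeper [0.5165 0.1771 0.1019] [[ 0.4 -1.1]
 [-0.3 -0.2]]
loop_bar [0.5096 0.179  0.1044] [[-3.   9. ]
 [ 2.5  1.3]]
lever_tip [0.4716 0.1748 0.0814] [[ 0.8 -0.1]
 [ 0.1  0.7]]
```

View pics/c6.png

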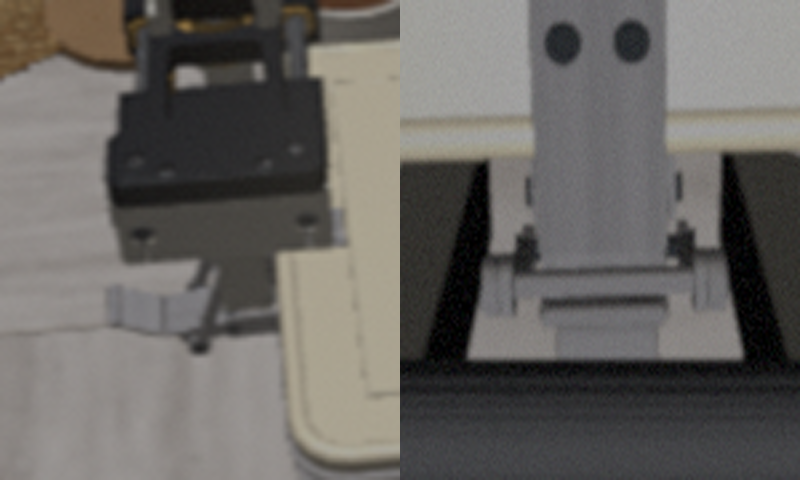

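The bar sits behind the lip: the bar is at about row 319 and the lip is visible just in front of it. The lever has dropped to about 1.5. I'll seat the bar a touch lower and then release it.

Request:
apply_moves(steps=[-0.03,0,0.05,0,0,0,38,0,0,0,0,0,0,38])

```text
t: 13.45
tool_pos: [0.5227, 0.1771, 0.0919]
orientation: [-3.141, -0.0, -0.003]
force: [3.1, 4.1, 3.5]
opening: 0.0418
gripper_force: 8.0
```

Request:
apply_moves(steps=[0,0,0,0,0,0,50,0,0,0,0,0,0,60,0,0,0,0,0,0,60,0,0,-0.5,0,0,0,60,0,0,-1,0,0,0,60,-0.5,0,-1,0,0,0,40,-1,0,0,0,0,0,10,-1,0,0,0,0,0,0,-1,0,0,0,0,0,0,0,0,0,0,0,0,0])

```text
t: 14.28
tool_pos: [0.4119, 0.1764, 0.1646]
orientation: [3.14, 0.002, -0.007]
force: [-0.7, 0.5, 0.0]
opening: 0.0271
gripper_force: 0.0
```

```bash
python3 c.py 7 keeper loop_bar lever_tip;  python3 -c "
import cv2,numpy as np
a=cv2.imread('pics/side7.png')[190:310,180:280];b=cv2.imread('pics/wrist7.png')[50:300,220:420]
cv2.imwrite('pics/c7.png',np.hstack([cv2.resize(a,(400,480),interpolation=2),cv2.resize(b,(400,480),interpolation=2)]))"
```

```text
[0.4119 0.1764 0.1646] 14.2833
wrist [0.489 0.178 0.331]
wrist keeper [(array([319.7,  76. ]), 0.88)]
wrist loop_bar [(array([320.7,  83.2]), 0.93)]
wrist lever_tip [(array([324.1, 155.7]), 0.74)]
side keeper [(array([237.1, 251.7]), 0.89)]
side loop_bar [(array([235.5, 245.8]), 0.58)]
side lever_tip [(array([209.8, 266.7]), 0.95)]
top keeper [(array([339.5, 319.2]), 0.84), (array([430.8, 283.3]), 0.73)]
top loop_bar [(array([341. , 317.6]), 0.66)]
top lever_tip [(array([338.2, 348.5]), 0.89)]
keeper [0.5188 0.177  0.1026] [[ 3.5  9.2]
 [ 2.1 -0.9]
 [-0.6 -0.9]]
loop_bar [0.5173 0.1759 0.1156] [[ 4.7  1.9]
 [ 2.  -0.5]
 [-1.3  1.2]]
lever_tip [0.4717 0.1757 0.0748] [[ 0.7  8. ]
 [ 1.3 -0. ]
 [-0.2 -2. ]]
```

View pics/c7.png

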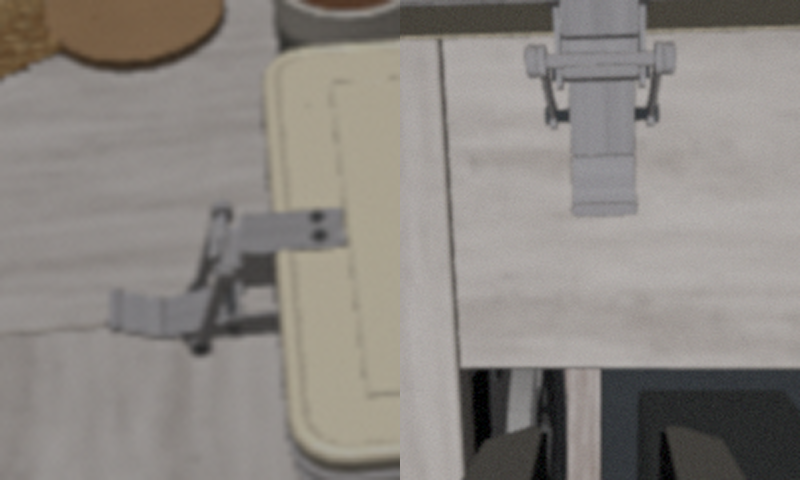

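The side view shows the straps going up on both sides of the keeper, with the bar behind the lip and the lever tip at (209,266). That puts the lever at about 1.4, which is the hooked angle the task gives. Next I close the fingers, tilt outward 25° and press on the tab.

Request:
apply_moves(steps=[0,0,0,0,0.84,0,0,0,0,0,0,0.84,0,0,0,0,0,0,0.84,0,0,0,0,0,0,0.84,0,0,0,0,0,0,0.81,0,0,0,0,0,0,0,0,0])

```text
t: 15.38
tool_pos: [0.4144, 0.1767, 0.1634]
orientation: [3.066, 0.003, 0.682]
force: [-0.4, -0.4, -1.6]
opening: 0.0004
gripper_force: 0.0
```

```bash
cat > d.py <<'E'
from h import *
import sys
s=robot.read_state();p=np.array(s["tool_pos"]);R=Rn.from_rotvec(s["orientation"]).as_matrix()
print(np.round(p,4),s["t"],np.round(R[:,2],3))
pin=np.array([float(sys.argv[1]),.1765,.072])
prev=p
for a in [1.9]+[float(x) for x in sys.argv[2:]]:
    b=a+.256 if a<1.8 else 1.656
    w=pin+np.array([-.0455*np.sin(b)-.00105,0,-.0455*np.cos(b)+.0023])
    if a>1.8:w[2]+=.02
    if a<.5:w+=np.array([-.002,0,.002])*min(1,(.5-a)/.3)
    print(a,np.round(w,4),"step",np.round(R.T@(w-prev)/.03,2));prev=w
E
python3 d.py .5155 1.4 1.2 1.0 .8 .6 .4 .2 .1 0
```

```text
[0.4144 0.1767 0.1634] 15.3833 [ 0.424 -0.    -0.906]
1.9 [0.4691 0.1765 0.0982] step [0.73 0.01 2.74]
1.4 [0.4691 0.1765 0.0782] step [-0.28 -0.    0.6 ]
1.2 [0.4692 0.1765 0.0691] step [-0.12 -0.    0.28]
1.0 [0.4712 0.1765 0.0602] step [-0.07 -0.    0.3 ]
0.8 [0.4748 0.1765 0.0519] step [-0.01 -0.    0.3 ]
0.6 [0.4801 0.1765 0.0445] step [0.05 0.   0.3 ]
0.4 [0.486  0.1765 0.0389] step [0.1  0.   0.25]
0.2 [0.4924 0.1765 0.0354] step [0.14 0.   0.19]
0.1 [0.4966 0.1765 0.0337] step [0.1  0.   0.11]
0.0 [0.5009 0.1765 0.0323] step [0.11 0.   0.1 ]
```

Request:
apply_moves(steps=[0.25,0,0.9,0,0,0,0,0.25,0,0.9,0,0,0,0,0.23,0,0.9,0,0,0,0,-0.1,0,0.2,0,0,0,0,-0.1,0,0.2,0,0,0,0,-0.05,0,0.12,0,0,0,0,0,0,0,0,0,0,0])

```text
t: 15.97
tool_pos: [0.4705, 0.177, 0.0845]
orientation: [3.067, 0.0, 0.678]
force: [-0.7, 0.1, 0.2]
opening: 0.0005
gripper_force: 0.0
```

Request:
apply_moves(steps=[-0.04,0,0.1,0,0,0,0,-0.04,0,0.1,0,0,0,0,-0.03,0,0.08,0,0,0,0,0,0,0,0,0,0,0])

```text
t: 16.3
tool_pos: [0.4717, 0.1774, 0.0763]
orientation: [-3.066, -0.001, -0.682]
force: [-0.8, 0.1, 1.5]
opening: 0.0007
gripper_force: 0.5
```

Request:
apply_moves(steps=[-0.1,0,0.12,0,0,0,0,-0.08,0,0.12,0,0,0,0,-0.04,0,0.12,0,0,0,0,0,0,0,0,0,0,0])

```text
t: 16.63
tool_pos: [0.4707, 0.1774, 0.0636]
orientation: [-3.066, -0.001, -0.683]
force: [1.0, 0.9, 4.4]
opening: 0.0007
gripper_force: 1.7
```

Request:
apply_moves(steps=[-0.03,0,0.1,0,0,0,0,-0.02,0,0.1,0,0,0,0,-0.02,0,0.1,0,0,0,0,0,0,0,0,0,0,0])

```text
t: 16.97
tool_pos: [0.4731, 0.1775, 0.055]
orientation: [-3.065, -0.0, -0.684]
force: [0.7, 0.0, 4.3]
opening: 0.0002
gripper_force: 2.1
```

Request:
apply_moves(steps=[0,0,0.1,0,0,0,0,0,0,0.1,0,0,0,0,0,0,0,0,0,0,0])

```text
t: 17.22
tool_pos: [0.4756, 0.1775, 0.0496]
orientation: [-3.065, -0.0, -0.684]
force: [0.8, 0.6, 5.2]
opening: 0.0002
gripper_force: 2.2
```

```bash
python3 c.py 8 keeper loop_bar lever_tip lid_edge;  python3 -c "
import cv2,numpy as np
a=cv2.imread('pics/side8.png')[190:310,180:280];b=cv2.imread('pics/wrist8.png')
cv2.imwrite('pics/c8.png',np.hstack([cv2.resize(a,(400,480),interpolation=2),b[:,120:520]]))"
```

```text
[0.4756 0.1775 0.0496] 17.2167
wrist [0.473 0.178 0.231]
wrist keeper [(array([321.7, 179.5]), 0.69)]
wrist loop_bar [(array([323., 185.]), 0.72)]
wrist lever_tip []
wrist lid_edge [(array([320.8, 118.8]), 0.81)]
side keeper [(array([301.8, 382. ]), 0.63)]
side loop_bar [(array([235.6, 251.4]), 0.43)]
side lever_tip [(array([219.8, 276.4]), 0.91)]
side lid_edge [(array([249.3, 249.5]), 0.95)]
top keeper [(array([342.2, 316.2]), 0.63)]
top loop_bar [(array([335.6, 305.8]), 0.58), (array([341.2, 318. ]), 0.56)]
top lever_tip [(array([432.4, 283.2]), 0.6)]
top lid_edge [(array([334.6, 307.7]), 0.96)]
keeper [ 0.5901  0.1623 -0.2279] [[ 12.9  25.6]
 [ -9.7  -7.1]
 [ -0.5 -20.6]]
loop_bar [0.5227 0.1807 0.0975] [[ -7.2 -20.6]
 [  6.4   0. ]
 [  1.1  10.3]]
lid_edge [0.5365 0.1814 0.1016] [[-6.8  6.8]
 [ 1.3 -1.1]
 [ 2.1  0.1]]
lever_tip [0.5379 0.0328 0.2071] [[28.3 -8.7]
 [ 4.8 23.2]]
```

View pics/c8.png

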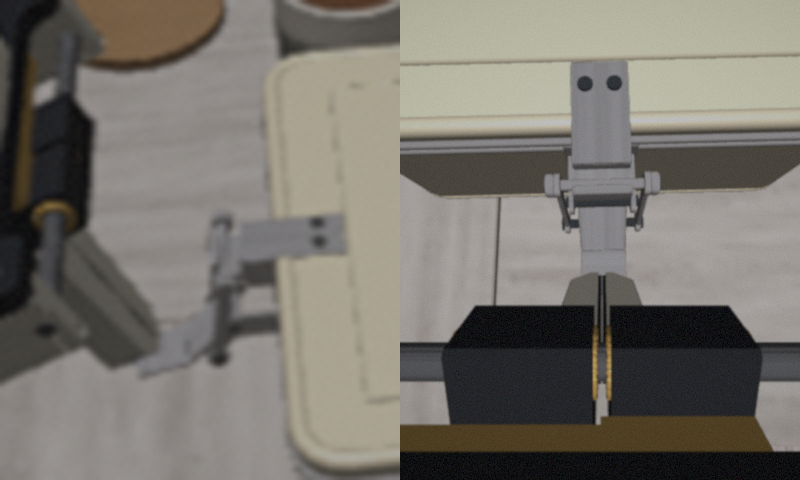

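The lever is pressed to about 0.75, the bar is still behind the lip at (603,185) in the right-hand crop, and the lid is coming down. I'll continue along the arc.

Request:
apply_moves(steps=[0.03,0,0.12,0,0,0,0,0.03,0,0.12,0,0,0,0,0.05,0,0.12,0,0,0,0,0,0,0,0,0,0,0])

```text
t: 18.3
tool_pos: [0.4825, 0.1775, 0.0405]
orientation: [-3.066, -0.0, -0.682]
force: [-0.6, 1.3, 2.1]
opening: 0.0005
gripper_force: 1.5
```

Request:
apply_moves(steps=[0.06,0,0.1,0,0,0,0,0.06,0,0.1,0,0,0,0,0,0,0,0,0,0,0])

```text
t: 18.55
tool_pos: [0.4879, 0.1771, 0.036]
orientation: [-3.067, -0.0, -0.68]
force: [-0.4, 0.2, 1.8]
opening: 0.0006
gripper_force: 0.9
```

Request:
apply_moves(steps=[0.08,0,0.08,0,0,0,0,0.08,0,0.08,0,0,0,0,0,0,0,0,0,0,0])

```text
t: 18.8
tool_pos: [0.4941, 0.1767, 0.0333]
orientation: [3.067, 0.0, 0.679]
force: [-0.2, 0.3, -1.3]
opening: 0.0004
gripper_force: 0.0
```

Contact force has gone to zero, so the lever has probably snapped home. I'll back off and check.

Request:
apply_moves(steps=[-0.4,0,-0.5,0,0,0,0,-0.6,0,-1,0,0,0,0,-0.6,0,-1,0,0,0,0,-0.5,0,-1,0,0,0,0,0,0,0,0,0,0,0])

```text
t: 19.22
tool_pos: [0.3933, 0.1785, 0.1088]
orientation: [-3.059, 0.001, -0.694]
force: [1.7, 1.2, 0.7]
opening: 0.0004
gripper_force: 0.0
```

```bash
python3 c.py 9 keeper loop_bar lever_tip lid_edge carrier;  python3 -c "
import cv2,numpy as np
a=cv2.imread('pics/side9.png')[190:310,180:280];b=cv2.imread('pics/wrist9.png')[0:240,220:420]
cv2.imwrite('pics/c9.png',np.hstack([cv2.resize(a,(400,480),interpolation=2),cv2.resize(b,(400,480),interpolation=2)]))"
```

```text
[0.3933 0.1785 0.1088] 19.2167
wrist [0.39  0.179 0.288]
wrist keeper [(array([321.5,  79.2]), 0.58)]
wrist loop_bar [(array([327.5,  81.2]), 0.77)]
wrist lever_tip [(array([323.5, 151.9]), 0.95), (array([529.3,  61.5]), 0.72)]
wrist lid_edge [(array([324.8,  36.1]), 0.58)]
wrist carrier [(array([320.1,  34.6]), 0.61), (array([325. ,  82.2]), 0.32)]
side keeper [(array([302., 383.]), 0.62), (array([236.5, 252. ]), 0.61)]
side loop_bar [(array([235.7, 250.2]), 0.55)]
side lever_tip [(array([230.7, 284.5]), 0.64)]
side lid_edge [(array([249. , 252.3]), 0.59)]
side carrier [(array([306.2, 287.1]), 0.6)]
top keeper [(array([341.3, 320.5]), 0.96)]
top loop_bar [(array([340.1, 318.4]), 0.51)]
top lever_tip [(array([337.6, 332. ]), 0.49)]
top lid_edge [(array([334.9, 306.7]), 0.62)]
top carrier [(array([336.5, 268.5]), 0.79)]
keeper [ 0.5906  0.1486 -0.1385] [[ 24.5  52.1]
 [-10.4 -29.3]
 [  8.1 -28.7]]
loop_bar [0.5136 0.1762 0.1001] [[ -2.1 -11.6]
 [  0.3   2.4]
 [ -0.9   3.1]]
lever_tip [0.4969 0.1767 0.0281] [[ 0.1 -1.8]
 [-0.3  0.5]
 [-0.4  0.3]]
lid_edge [0.5363 0.1801 0.0961] [[-6.4  1.5]
 [ 1.8 -0.7]
 [ 2.4  1.5]]
carrier [ 0.6207  0.1819 -0.0035] [[-2.5 -4.2]
 [-1.3  1.8]
 [ 0.1  0. ]]
```

View pics/c9.png

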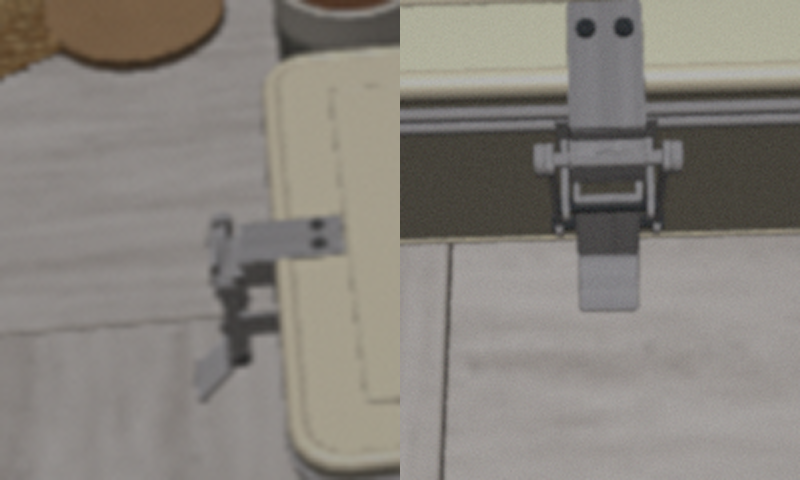

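The view shows the lever down against the front, the bar behind the lip and the lid drawn flush. The tip measures (0.497, 0.028), which is close to home. A gentle touch will confirm it is against the stop.

Request:
apply_moves(steps=[0.5,0,1,0,0,0,0,0.6,0,1,0,0,0,0,0.6,0,1,0,0,0,0,0.4,0,0.5,0,0,0,0,0.06,0,0.03,0,0,0,0,0,0,0,0,0,0,0])

```text
t: 20.62
tool_pos: [0.4959, 0.1765, 0.0331]
orientation: [3.067, -0.001, 0.676]
force: [0.2, 0.9, -0.2]
opening: 0.0003
gripper_force: 0.0
```

Request:
apply_moves(steps=[0.08,0,0.04,0,0,0,0,0,0,0,0,0,0,0])

```text
t: 20.78
tool_pos: [0.4991, 0.1775, 0.0352]
orientation: [-3.066, -0.001, -0.683]
force: [0.1, 0.9, 0.4]
opening: 0.0006
gripper_force: 0.0
```

Request:
apply_moves(steps=[0.08,0,0.04,0,0,0,0,0,0,0,0,0,0,0])

```text
t: 20.95
tool_pos: [0.501, 0.1775, 0.0345]
orientation: [-3.067, -0.001, -0.68]
force: [-7.5, -0.1, 5.1]
opening: 0.0009
gripper_force: 4.1
```

Stiff contact exactly where home should be, so the lever is on its stop. I'll back off and hand in.

Request:
apply_moves(steps=[-0.4,0,-0.4,0,0,0,0,-0.6,0,-1,0,0,0,0,-0.6,0,-1,0,0,0,0,-0.5,0,-1,0,0,0,0,0,0,-1,0,0,0,0,0,0,0,0,0,0,0,0,0,0,0,0,0,0])

```text
t: 21.53
tool_pos: [0.3899, 0.1785, 0.1304]
orientation: [-3.061, -0.002, -0.69]
force: [0.0, 0.2, 0.2]
opening: 0.0005
gripper_force: 0.0
```

Run:
```python
from h import *
for c in("side","top"):
    snap(c); print(c,[(np.round(x["xy"],1),round(x["conf"],2)) for n in("lever_tip","lid_edge","keeper") for x in eyes.place_of(c,n)[:1]])
print(np.round(robot.read_state()["force"],1),robot.close_job())
```

```text
side [(array([234.3, 284. ]), 0.63), (array([248.4, 249.9]), 0.69), (array([237.1, 253.6]), 0.77)]
top [(array([337.7, 327.3]), 0.64), (array([335.5, 307.2]), 0.81), (array([340.4, 315.7]), 0.87)]
the job is handed in; nothing more can be done
[0.3 0.6 0.1] None
```

The carrier is shut and handed in at about 22 s: lid on its seal, loop bar behind the keeper's lip, lever confirmed home by a light touch, and the mug and jars were never approached; the hand-in returned no verdict.

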